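Pack the sampling kit and hold its lid half open

ROBOT

A 6-joint arm with a two-finger parallel gripper is mounted at the origin on a cart in front of the work surface, level with it; the furniture and walls round the work are solid. World frame = base frame: x ahead of the robot, y to its left, z up, the work surface at z = 0. Lengths are in m, angles in degrees, forces in N, time in s.
With the tool pointing down it reaches from about 0.275 to 0.725 m from the base axis. Payload 15.9 kg.
Tool frame: the origin (TCP) lies between the finger pads; the fingertips stand 25 mm ahead of it and the grasp point (between the pads) lies 6 mm ahead of it; z points along the fingers, y is the line along which they close (so a half turn about z gives the same grasp; the last joint's range is limited). The gripper opens to 85 mm and grips with 20 to 120 N. Pads are 22 mm wide; open, the fingers measure 114 mm over their backs; the gripper's body (76 mm by 85 mm) begins 54 mm behind the grasp point. The pads swing forward as they close: fully open they stand 13 mm farther back than shut.
Start: joints at [-73.51, 12.198, -1.971, 75.831, 0, 90], TCP at [0.142, -0.479, 0.256] pointing down, gripper open.
Joint ranges: [-170.91, 170.91], [-42.67, 98.43], [-65.05, 77.54], [-120.47, 116.71], [-90, 82.35], [-180, 180]. Speed limits (degrees/s): [108.29, 108.29, 136.94, 147.25, 180, 180].

INTERFACE

Orientations are given as [roll, pitch, yaw] about the fixed x, y, z axes, in that order (R = Rz(yaw) Ry(pitch) Rx(roll)).
In Python, from cell import env gives the robot as it stands.
- The arm moves only by the tool apply_moves, never from a script. Its argument "motion" is a list of rows, each a list of 3 entries, a list of its own where there are three numbers: the shift along the tool's x, y, z in m, then the turn, a rotation vector about the tool's x, y, z in rad, then the finger opening in m, from 0 to 0.0854. In form: [[[tx, ty, tz], [ax, ay, az], fingers], ...]. A call has 1 to 12 rows; each row is the pose to reach, as a shift and turn from the pose commanded when the call began, along the tool's axes at that moment; what a row does not reach only later rows make up. A row lasts 1/12 s, in which the tool goes at most 41.7 mm and 7.16 degrees, less where a joint would pass 70% of its speed; a pose out of reach is approached as far as the arm can. A call with a gripper value outside its range is refused whole. The fingers move at their own pace and stop on an object; "force" is the grip in N (left out, the last holds). Time passes only in rows, so rows that repeat a pose let the fingers close. It gives the time, the measured TCP pose, the force, the opening and the grip force at its end, in the units of the state.
- env.state(): the state, without advancing time (a new reading comes with each control period).
- env.camera(name): name is "scene" or "top" or "wrist"; returns the picture (384x512x3 uint8, red, green, blue); there is no depth.
- env.get_calibration(name): a dict with "camera_matrix" (3x3 intrinsics, pixels), "k1" (the pictures are not rectified: a ray, as slopes to the right and down, at radius r is drawn at 1 + k1 r^2 times it, then the intrinsics apply), "R" (3x3) and "t" (3): a world point X has camera coordinates R X + t. Camera axes: x right, y down, z forward; pixel columns grow to the right and rows downward; lengths in m; the calibration is good to about 2 mm. A picture is of the moment at which its call begins: read the wrist's pose just before it. get_calibration takes no time and is no camera call; for the wrist camera it gives the pose at the moment of the call.
- env.hand_in(): hands the job in; it is judged then, once.
Trained networks look in the newest picture that a camera, given by its name, has taken for a name from the list of things; names that differ only in an ending like _2 or _b are one class to them, and where a whole thing is asked for, a point or a joint stands for the part that bears it (a point fixed in the world has none). Each returns a list of dicts, best first, with "p" (0 to 1); they miss things now and then, are a little off and sometimes report something else, mostly with a low value. They report only what shows in the picture. A call takes as long as a camera call.
- env.outline_of(camera, label): "mask" (384x512 bool, what is visible of it).
- env.spot_point(camera, label): "position" ([x, y, z] in m, in world coordinates, good to about 4 mm: a listed point, or the origin of a listed thing).
The state is a dict: "t": time; "joint_pos": joint angles; "joint_vel": joint speeds; "effort": joint torques, N m; "tool_pos": TCP position; "tcp_rot": TCP orientation; "contact_force": force on the tool from outside, world axes, zero at the start; "torque": the same for the moment, N m; "gripper_width": opening from 0.0 (shut) to 1.0 (fully open); "finger_force": force on a finger pad.
Only numpy, scipy, OpenCV 4.12 (cv2) and the standard library are available. Lean on these libraries where they do the work, as an engineer would, in place of code of your own. Each camera call takes 0.05 s, during which the arm holds its last target. There are 200 camera calls.

TASK

Pack the sampling kit: lay the spatula flat in the long front compartment of the open case with its wooden handle to the left, and the marker pen flat in the short compartment behind it, either way round. Then take the lid by the black sleeve of its wire handle, bring it down to half open, 45 degrees from shut, without letting it fall shut on the way, and finish while still holding it there by the handle so that I can check the contents: the lid would drop if you let go. Do not shove the brass weight, small jar, bench timer or vial about.

Things in the scene. Friction and masses are not known exactly. Their poses are not given: they have to be found in the camera images.
- case: Plastic kit case screwed to the worktop, 150 mm (x) by 235 mm (y), walls 28 mm high, 5 mm thick, floor 8 mm above the worktop. Origin: centre of its underside. x points from the front to the hinge side at the back, y to its left, z up. The front wall is cut away from y = -17 to +97 mm for the fingers. Two compartments along y, between 4 mm thick rails 7 mm above the floor.
- long_compartment (a point): Middle of the long front compartment on the case floor, axes as the case's; 45 mm in front of the case's centre, 8 mm up. 24 mm wide between rails, 225 mm long (wall to wall). It has no rails between y = -12 and +93 mm (room for fingers).
- short_compartment (a point): Middle of the short compartment on the case floor, axes as the case's; 12 mm behind the case's centre, 8 mm up. 28 mm wide between rails, 150 mm long between end stops. It has no rails between y = -35 and +35 mm (room for fingers).
- lid (a joint): Lid hinge angle in rad: 0 shut (level), grows as it opens; it starts leaning back against its stop at 2.1 (120 degrees). The hinge is nearly free: below about 1.57 the lid (about 0.25 kg with handle) falls shut, above it falls back to the stop.
- lid_hinge (a point): Middle of the hinge line, which runs along the case's y at the back rim, 31 mm above the worktop and 76.5 mm behind the case's centre. Axes as the case's. The lid is a flat frame with a clear pane, 6 mm thick, 235 mm wide, reaching 152 mm from the hinge line.
- sleeve: The grip of the lid's wire handle: a black round sleeve, 14 mm thick and 70 mm long along the case's y, that turns freely on the cross bar of a U of 8 mm wire fixed to the middle of the lid's free edge. Its origin is its middle; its own turn about the bar does not matter.
- sleeve_middle (a point): Middle of the handle's sleeve, in the lid's plane 190 mm from the hinge line and 38 mm beyond the lid's edge; axes as the lid's. With the lid at angle a it lies 190 mm * cos(a) in front of the hinge line and 190 mm * sin(a) above it.
- spatula: Thin laboratory spatula 201 mm long, 10 mm wide, 25 g, lying flat along its y axis; a flat steel blade 3 mm thick with a wooden handle 8 mm thick at its +y end (from y = +40 to +100 mm). Origin: centre of its underside.
- spatula_handle (a point): On the spatula's wooden handle, 50 mm from its middle towards the handle end, 4 mm above its underside: a good place to grasp across its 10 mm width.
- marker: Marker pen 132 mm long, 12 mm wide, 14 mm high, lying along its y axis. Origin: centre of its underside. Grasp across its middle.
- check_weight: Bystander: small brass knobbed weight, 27 mm across, 39 mm high. Origin: centre of its underside.
- small_jar: Bystander: small white screw-top jar, 44 mm across, 61 mm high. Origin: centre of its underside.
- bench_timer: Bystander: flat white bench timer with a display and three buttons, 64 x 68 mm, 23 mm high. Origin: centre of its underside.
- vial: Bystander: small squat vial, 23 mm across, 28 mm high. Origin: centre of its underside.

How it is judged:
By the outcome, as a careful person would: the job done as asked, in the order asked, and still so for the second after the job is handed in, while the arm keeps its last pose, push and grip.
It also fails if it takes over 67 s, if anything falls off the work surface, if the arm or the gripper's body presses on something with over 40 N, if the wrist force passes 120 N, or if a joint passes its speed limit or range.

## Working session

There is one attempt and no reset: what is moved stays moved. The work goes in short steps, Python scripts to look and compute and a tool call to move; the robot and the scene stay as the last step left them, time stands still between calls to the robot, and variables do not carry over. Pictures are saved under pics/ and viewed, at most 10 in all, crops included, and the job is handed in when it is done.

Besides the shell and the picture viewer there is one more tool, called in YAML: its name, and indented under it one key for each argument. apply_moves: Moves the arm, as the interface text tells. Its arguments: {"type":"object","properties":{"motion":{"type":"array","items":{"type":"array"}},"force":{"type":"number"}},"required":["motion"]}

```bash
mkdir -p pics; ls
cat > h.py <<'E'
from cell import env
import numpy as np, cv2
from scipy.spatial.transform import Rotation as R
def snap(c,f):
    im=env.camera(c); cv2.imwrite('pics/'+f,im[:,:,::-1]); return im
def ray(c,uv,z,cal=None):
    "pixels -> world points at height z"
    k=cal or env.get_calibration(c); K=np.array(k['camera_matrix']);k1=k['k1']
    uv=np.atleast_2d(np.array(uv,float)); 
    p=(uv-K[:2,2])/[K[0,0],K[1,1]]
    q=p.copy()
    for _ in range(30): q=p/(1+k1*(q**2).sum(1,keepdims=True))
    d=np.c_[q,np.ones(len(q))]@np.array(k['R']); o=-np.array(k['R']).T@np.array(k['t'])
    return o+d*((z-o[2])/d[:,2:])
E
python3 - <<'E'
from h import *
s=env.state(); print({k:np.round(v,3).tolist() for k,v in s.items()})
for c in ('scene','top'):
    snap(c,c+'0.png')
    for n in ['case','long_compartment','short_compartment','lid_hinge','sleeve_middle','spatula','spatula_handle','marker','check_weight','small_jar','bench_timer','vial']:
        r=env.spot_point(c,n)
        print(c,n,[(np.round(x['position'],3).tolist(),round(x['p'],2)) for x in r[:2]])
E
```

```text
pics
{'t': 0.0, 'joint_pos': [-73.509, 12.226, -2.01, 75.832, -0.0, 90.001], 'joint_vel': [-0.083, -0.049, -0.079, -0.106, 0.052, -0.036], 'effort': [-0.005, -68.616, 48.713, 0.017, 0.0, 0.0], 'tool_pos': [0.142, -0.479, 0.256], 'tcp_rot': [-179.932, 0.0, 16.49], 'contact_force': [0.43, -1.181, -0.343], 'torque': [0.021, 0.003, 0.032], 'finger_force': 0.0, 'gripper_width': 0.999}
scene case [([0.488, 0.185, -0.002], 0.72)]
scene long_compartment [([0.439, 0.185, 0.01], 0.86)]
scene short_compartment [([0.497, 0.189, 0.008], 0.74)]
scene lid_hinge []
scene sleeve_middle [([0.658, 0.195, 0.194], 0.85)]
scene spatula [([0.632, -0.266, -0.002], 0.41), ([0.393, -0.104, 0.002], 0.25)]
scene spatula_handle [([0.365, -0.442, -0.003], 0.66), ([0.495, 0.184, 0.008], 0.6)]
scene marker [([0.497, -0.196, -0.001], 0.53)]
scene check_weight [([0.719, -0.081, 0.001], 0.44)]
scene small_jar [([0.365, -0.444, -0.0], 0.69)]
scene bench_timer [([0.506, -0.447, 0.002], 0.89), ([0.5, 0.187, 0.007], 0.27)]
scene vial [([0.393, -0.104, 0.003], 0.69)]
top case [([0.489, 0.186, -0.0], 0.77)]
top long_compartment [([0.441, 0.186, 0.009], 0.84)]
top short_compartment [([0.496, 0.186, 0.011], 0.89)]
top lid_hinge [([0.564, 0.188, 0.031], 0.59), ([0.488, 0.184, -0.001], 0.45)]
top sleeve_middle [([0.662, 0.194, 0.194], 0.63), ([0.661, 0.191, 0.194], 0.35)]
top spatula [([0.63, -0.265, 0.002], 0.43)]
top spatula_handle []
top marker [([0.496, -0.196, 0.001], 0.53), ([0.563, 0.186, 0.026], 0.26)]
top check_weight [([0.718, -0.077, 0.005], 0.53)]
top small_jar [([0.36, -0.442, 0.003], 0.7)]
top bench_timer [([0.508, -0.448, 0.002], 0.66), ([0.442, 0.184, 0.009], 0.39)]
top vial [([0.396, -0.109, -0.0], 0.51), ([0.495, 0.186, 0.009], 0.51)]
```

View pics/top0.png

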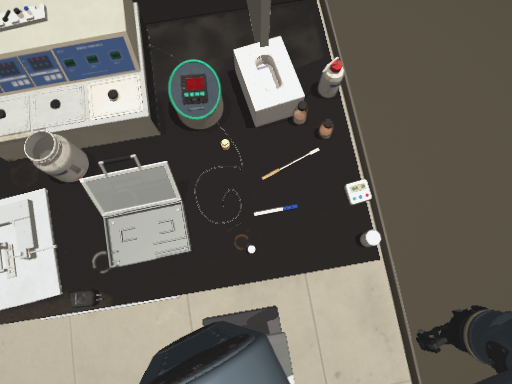

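View pics/scene0.png

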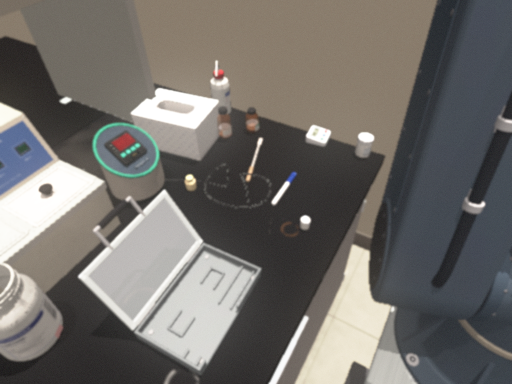

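Run:
```python
from h import *
for c in ('top','scene'):
  env.camera(c)
  for n,z in (('marker',.007),('spatula',.003),('case',.03),('spatula_handle',.004)):
    for o in env.outline_of(c,n)[:1]:
        ys,xs=np.nonzero(o['mask']); 
        (cx,cy),_,_=b=cv2.minAreaRect(np.c_[xs,ys].astype(np.float32))
        w=ray(c,np.c_[xs,ys],z)[:,:2]; m,wh,a=cv2.minAreaRect(w.astype(np.float32))
        print(c,n,round(o['p'],2),len(xs),np.round(m,3),np.round(wh,3),round(a,1),'px',b, w.mean(0))
```

```text
top marker 0.68 146 [ 0.495 -0.196] [0.012 0.124] 0.2 px ((275.51507568359375, 209.5855712890625), (4.112919330596924, 41.94019317626953), 79.99201965332031) [ 0.49509561 -0.2001468 ]
top spatula 0.64 57 [ 0.63  -0.267] [0.01  0.193] 18.4 px ((290.29534912109375, 163.10641479492188), (3.1584930419921875, 62.17615509033203), 62.52556610107422) [ 0.63520815 -0.28350999]
top case 0.85 8247 [0.567 0.204] [0.363 0.26 ] 13.9 px ((137.2563018798828, 208.67343139648438), (116.26617431640625, 90.18167877197266), 70.95337677001953) [0.55430124 0.19799253]
scene marker 0.73 102 [ 0.494 -0.196] [0.013 0.128] 2.7 px ((284.0, 187.99998474121094), (4.437601566314697, 36.055511474609375), 33.690067291259766) [ 0.49514864 -0.20337849]
scene spatula 0.42 102 [ 0.631 -0.269] [0.013 0.199] 19.8 px ((253.5323486328125, 158.51039123535156), (4.114123344421387, 44.91534423828125), 17.818889617919922) [ 0.63077797 -0.2670659 ]
scene case 0.82 17573 [0.607 0.155] [0.285 0.458] 80.6 px ((167.28839111328125, 277.0525817871094), (175.9781494140625, 130.38702392578125), 39.387794494628906) [0.57038464 0.18668452]
scene spatula_handle 0.62 52 [ 0.63  -0.266] [0.009 0.194] 18.7 px ((253.71534729003906, 159.06800842285156), (3.0113136768341064, 43.96517562866211), 17.52556800842285) [ 0.62776224 -0.26048073]
```

The top view shows the case on the left (about 140,230) with its lid leaning back and the sleeve at (120,160). The spatula runs from (262,178) to (318,151) with the wooden end on the left, and the marker runs from (255,214) to (298,207). The scene view agrees with this. Next I'll hover over the spatula handle.

```bash
cat >> h.py <<'E'
def rel(pos,yaw,tilt=0,base=None):
    "tool-frame shift/turn from measured pose to target; tilt>0: fingers point ahead (+x world), about case y"
    s=env.state(); p,r=(s['tool_pos'],s['tcp_rot']) if base is None else base
    A=R.from_euler('xyz',r,degrees=True)
    B=R.from_euler('z',yaw-90,degrees=True)*R.from_euler('y',-tilt,degrees=True)*R.from_euler('z',90,degrees=True)*R.from_euler('x',180,degrees=True)
    print('shift',np.round(A.inv().apply(np.array(pos)-p),4).tolist(),'turn',np.round((A.inv()*B).as_rotvec(),4).tolist(),'euler',B.as_euler('xyz',degrees=True).round(1))
E
python3 - <<'E'
from h import *
rel([.614,-.219,.20],108.5)
print(ray('top',[(262,178),(318,151)],.004), ray('top',[(108,267),(190,250)],.028))
E
```

```text
shift [0.5266, -0.1157, 0.0563] turn [-0.0, -0.0, -1.6059] euler [180.    0.  108.5]
[[ 0.59833486 -0.17317378  0.004     ]
 [ 0.65345859 -0.35783407  0.004     ]] [[0.41020114 0.30400437 0.028     ]
 [0.41870747 0.06674363 0.028     ]]
```

apply_moves:
  motion:
    - [[0.527, -0.116, 0.056], [0, 0, -1.606], 0.05]
    - [[0.527, -0.116, 0.056], [0, 0, -1.606], 0.05]
    - [[0.527, -0.116, 0.056], [0, 0, -1.606], 0.05]
    - [[0.527, -0.116, 0.056], [0, 0, -1.606], 0.05]
    - [[0.527, -0.116, 0.056], [0, 0, -1.606], 0.05]
    - [[0.527, -0.116, 0.056], [0, 0, -1.606], 0.05]
    - [[0.527, -0.116, 0.056], [0, 0, -1.606], 0.05]
    - [[0.527, -0.116, 0.056], [0, 0, -1.606], 0.05]
    - [[0.527, -0.116, 0.056], [0, 0, -1.606], 0.05]
    - [[0.527, -0.116, 0.056], [0, 0, -1.606], 0.05]
    - [[0.527, -0.116, 0.056], [0, 0, -1.606], 0.05]
    - [[0.527, -0.116, 0.056], [0, 0, -1.606], 0.05]

```text
t: 2.8
tool_pos: [0.5789, -0.2375, 0.2045]
tcp_rot: [180.0, 0.0, 102.8]
contact_force: [0.1, -1.4, 0.9]
gripper_width: 0.587
finger_force: 0.0
```

Run:
```python
from h import *
rel([.614,-.219,.10],108.5)
```

```text
shift [0.0103, 0.0383, 0.1045] turn [0.0001, 0.0001, -0.0995] euler [180.    0.  108.5]
```

apply_moves:
  motion:
    - [[0.01, 0.038, 0.05], [0, 0, -0.1], 0.04]
    - [[0.01, 0.038, 0.05], [0, 0, -0.1], 0.04]
    - [[0.01, 0.038, 0.05], [0, 0, -0.1], 0.04]
    - [[0.01, 0.038, 0.05], [0, 0, -0.1], 0.04]
    - [[0.01, 0.038, 0.05], [0, 0, -0.1], 0.04]

```text
t: 3.22
tool_pos: [0.612, -0.2216, 0.1557]
tcp_rot: [180.0, 0.0, 108.1]
contact_force: [-1.0, 1.1, -0.3]
gripper_width: 0.468
finger_force: 0.0
```

```bash
cat >> h.py <<'E'
def line(c,n,z,f=None):
    im=snap(c,f) if f else env.camera(c)
    cal=env.get_calibration(c)
    o=env.outline_of(c,n)
    for k in o[:1]:
        ys,xs=np.nonzero(k['mask']); w=ray(c,np.c_[xs,ys],z,cal)[:,:2]
        m,wh,a=cv2.minAreaRect(w.astype(np.float32)); print(n,round(k['p'],2),len(xs),np.round(m,4),np.round(wh,4),round(a,1),'px',xs.min(),xs.max(),ys.min(),ys.max())
        vx,vy,x0,y0=cv2.fitLine(w.astype(np.float32),cv2.DIST_HUBER,0,.01,.01).ravel()
        print(' yaw from +y',np.degrees(np.arctan2(-vx/vy,1)).round(2),'centroid',x0,y0)
E
python3 - <<'E'
from h import *
s=env.state(); print(s['tool_pos'],s['tcp_rot'])
line('wrist','spatula',.005,'w1.png')
for n in('spatula','spatula_handle'): print(n,[(np.round(x['position'],4).tolist(),round(x['p'],2)) for x in env.spot_point('wrist',n)[:2]])
E
```

```text
[ 0.6120156  -0.22164877  0.15571428] [1.79971515e+02 3.58026941e-02 1.08112534e+02]
spatula 0.74 1310 [ 0.6295 -0.267 ] [0.0097 0.1984] 19.1 px 250 262 125 314
 yaw from +y 19.19 centroid 0.6239465 -0.25036058
spatula [([0.632, -0.2663, 0.0044], 0.93)]
spatula_handle [([0.6131, -0.2168, 0.0056], 0.74)]
```

View pics/w1.png

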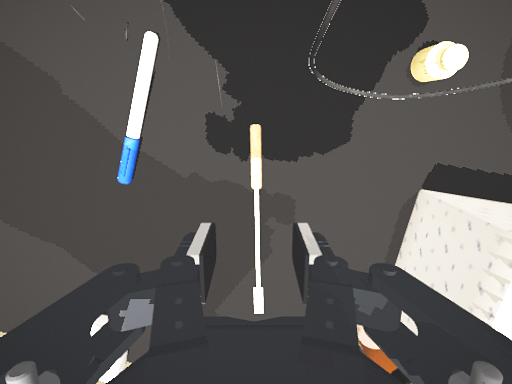

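The wrist view shows the spatula along column 256, with the handle from (256,125) to (256,188). The marker is at the upper left and the tissue box at the right edge. I'll check the box clearance and work out the descent.

Run:
```python
from h import *
print(ray('top',[(255,125),(303,97)],0.0),ray('top',[(235,55),(250,105)],0.07))
rel([.6131,-.2198,.0275],109.1)
```

```text
[[ 0.77279809 -0.18200422  0.        ]
 [ 0.84132776 -0.34975433  0.        ]] [[ 0.98277395 -0.15604278  0.07      ]
 [ 0.8084153  -0.17334893  0.07      ]]
shift [0.0019, 0.0014, 0.1286] turn [0.0014, 0.0012, -0.0176] euler [180.    0.  109.1]
```

apply_moves:
  motion:
    - [[0.002, 0.0015, 0.04], [0, 0, -0.017], 0.035]
    - [[0.002, 0.0015, 0.08], [0, 0, -0.017], 0.035]
    - [[0.002, 0.0015, 0.11], [0, 0, -0.017], 0.035]
    - [[0.002, 0.0015, 0.12], [0, 0, -0.017], 0.03]
    - [[0.002, 0.0015, 0.124], [0, 0, -0.017], 0.03]
    - [[0.002, 0.0015, 0.124], [0, 0, -0.017], 0.03]
    - [[0.002, 0.0015, 0.124], [0, 0, -0.017], 0.03]

```text
t: 4.0
tool_pos: [0.6142, -0.2193, 0.0329]
tcp_rot: [179.9, 0.1, 109.1]
contact_force: [0.4, -0.0, 0.9]
gripper_width: 0.355
finger_force: 0.0
```

Run:
```python
from h import *
rel([.6131,-.2198,.0275],109.1)
```

```text
shift [-0.0001, -0.0012, 0.0054] turn [0.0022, 0.0018, 0.0004] euler [180.    0.  109.1]
```

apply_moves:
  motion:
    - [[0, -0.001, 0.006], [0, 0, 0], 0.02]
    - [[0, -0.001, 0.006], [0, 0, 0], 0.005]
    - [[0, -0.001, 0.006], [0, 0, 0], 0.0]
    - [[0, -0.001, 0.006], [0, 0, 0], 0.0]
    - [[0, -0.001, 0.006], [0, 0, 0], 0.0]
    - [[0, -0.001, 0.006], [0, 0, 0], 0.0]
  force: 40

```text
t: 4.5
tool_pos: [0.6126, -0.2192, 0.0255]
tcp_rot: [179.9, 0.1, 109.1]
contact_force: [-1.0, 0.5, 6.4]
gripper_width: 0.106
finger_force: 39.8
```

Run:
```python
from h import *
rel([.50,-.1,.15],92)
rel([.439,.236,.15],92)
```

```text
shift [0.1495, -0.0672, -0.1247] turn [0.001, 0.0007, 0.2991] euler [180.   0.  92.]
shift [0.4869, -0.0146, -0.1249] turn [0.001, 0.0007, 0.2991] euler [180.   0.  92.]
```

apply_moves:
  motion:
    - [[0, 0, -0.035], [0, 0, 0], 0.0]
    - [[0, 0, -0.075], [0, 0, 0], 0.0]
    - [[0.02, -0.01, -0.11], [0, 0, 0.05], 0.0]
    - [[0.05, -0.025, -0.125], [0, 0, 0.12], 0.0]
    - [[0.085, -0.045, -0.125], [0, 0, 0.2], 0.0]
    - [[0.12, -0.06, -0.125], [0, 0, 0.3], 0.0]
    - [[0.158, -0.067, -0.125], [0, 0, 0.3], 0.0]
    - [[0.198, -0.06, -0.125], [0, 0, 0.3], 0.0]
    - [[0.238, -0.054, -0.125], [0, 0, 0.3], 0.0]
    - [[0.278, -0.048, -0.125], [0, 0, 0.3], 0.0]
    - [[0.318, -0.042, -0.125], [0, 0, 0.3], 0.0]
    - [[0.358, -0.035, -0.125], [0, 0, 0.3], 0.0]

```text
t: 5.5
tool_pos: [0.4608, 0.1094, 0.1501]
tcp_rot: [180.0, -0.0, 91.9]
contact_force: [1.3, -0.9, 0.1]
gripper_width: 0.098
finger_force: 39.2
```

Run:
```python
from h import *
rel([.439,.236,.15],92)
```

```text
shift [0.1273, -0.0175, 0.0001] turn [0.0006, -0.0001, -0.0012] euler [180.   0.  92.]
```

Run:
```python
from h import *
s=env.state(); print(s['tool_pos'],s['tcp_rot'])
line('wrist','spatula',.145,'w2.png')
for n in('case','long_compartment','short_compartment','spatula','spatula_handle','lid_hinge'): print(n,[(np.round(x['position'],4).tolist(),round(x['p'],2)) for x in env.spot_point('wrist',n)[:2]])
```

```text
[0.46081957 0.10938151 0.15012955] [ 1.79966232e+02 -6.20001234e-03  9.19322155e+01]
spatula 0.78 2690 [0.4594 0.124 ] [0.0088 0.0867] 1.9 px 243 264 142 320
 yaw from +y 2.35 centroid 0.4592075 0.13467664
case [([0.4893, 0.1804, 0.0037], 0.64), ([0.4434, 0.1854, 0.0103], 0.55)]
long_compartment [([0.4418, 0.1839, 0.0112], 0.91)]
short_compartment [([0.4978, 0.1918, 0.0051], 0.86)]
spatula [([0.4644, 0.0572, 0.1279], 0.96), ([0.4623, 0.1094, 0.129], 0.58)]
spatula_handle [([0.4661, 0.1091, 0.1305], 0.69)]
lid_hinge [([0.5619, 0.188, 0.0319], 0.55)]
```

View pics/w2.png

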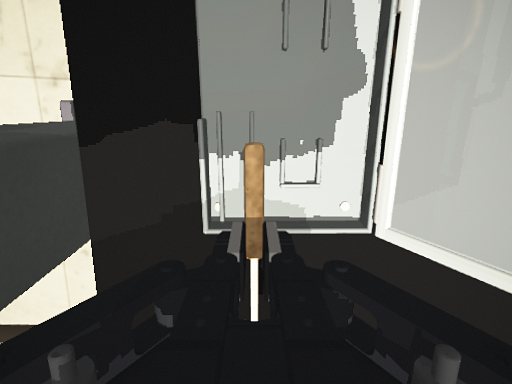

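The wrist view shows the case's long-compartment rails ending at (219,111) and (251,111). The short-compartment rail ends are at (282,138)/(320,138) and (285,48)/(326,48). I'll fit the case pose from these points.

Run:
```python
from h import *
import json
px=[(219,111),(251,111),(282,139),(320,139),(285,48),(326,48)]
W=ray('wrist',px,.015)[:,:2]; print(W.round(4))
C=np.array([(-59,-12),(-31,-12),(-4,-35),(28,-35),(-4,35),(28,35)])/1000.
A=C-C.mean(0);B=W-W.mean(0)
th=np.arctan2((A[:,0]*B[:,1]-A[:,1]*B[:,0]).sum(),(A*B).sum())
M=np.array([[np.cos(th),-np.sin(th)],[np.sin(th),np.cos(th)]]); o=W.mean(0)-M@C.mean(0)
print('yaw',np.degrees(th),'case',o,'resid',(W-(C@M.T+o)).round(4).tolist())
for n,p in dict(long=(-.045,0),grasp=(-.045,.05),short=(.012,0),hinge=(.0765,0)).items(): print(n,(M@p+o).round(4))
```

```text
[[0.4312 0.1689]
 [0.4578 0.1698]
 [0.4849 0.1476]
 [0.5172 0.1486]
 [0.483  0.2182]
 [0.5151 0.2191]]
yaw 1.8904190230711209 case [0.48839007 0.18293061] resid [[0.0014, -0.0001], [-0.0, -0.0001], [-0.0007, -0.0002], [-0.0004, -0.0003], [-0.0002, 0.0004], [-0.0001, 0.0003]]
long [0.4434 0.1814]
grasp [0.4418 0.2314]
short [0.5004 0.1833]
hinge [0.5648 0.1855]
```

Run:
```python
from h import *
rel([.4418,.2315,.05],91.9)
```

```text
shift [0.1255, -0.0161, 0.0997] turn [-0.0, 0.0002, -0.001] euler [180.    0.   91.9]
```

apply_moves:
  motion:
    - [[0.035, -0.005, 0], [0, 0, 0], 0.0]
    - [[0.075, -0.01, 0], [0, 0, 0], 0.0]
    - [[0.11, -0.016, 0], [0, 0, 0], 0.0]
    - [[0.1255, -0.016, 0.02], [0, 0, 0], 0.0]
    - [[0.1255, -0.016, 0.055], [0, 0, 0], 0.0]
    - [[0.1255, -0.016, 0.085], [0, 0, 0], 0.0]
    - [[0.1255, -0.016, 0.095], [0, 0, 0], 0.0]
    - [[0.1255, -0.016, 0.1], [0, 0, 0], 0.0]
    - [[0.1255, -0.016, 0.1], [0, 0, 0], 0.0]

```text
t: 6.65
tool_pos: [0.4416, 0.2318, 0.0497]
tcp_rot: [-180.0, 0.0, 91.9]
contact_force: [-0.3, -1.1, 0.4]
gripper_width: 0.102
finger_force: 39.2
```

Run:
```python
from h import *
env.camera('top')
rel([.4418,.2315,.0345],91.9)
for c in ('top','wrist'):
    line(c,'spatula',.03)
s=env.state();print(s['tool_pos'],s['contact_force'])
```

```text
shift [-0.0007, -0.0004, 0.0161] turn [0.0005, -0.0002, -0.0004] euler [180.    0.   91.9]
spatula 0.57 81 [0.445  0.1566] [0.0095 0.1478] 0.9 px 132 183 240 252
 yaw from +y 1.69 centroid 0.4447924 0.13827626
spatula 0.67 2682 [0.4426 0.2339] [0.0097 0.0982] 2.4 px 243 263 142 320
 yaw from +y 2.17 centroid 0.44172397 0.2567856
[0.44241077 0.23281187 0.05106019] [-0.34174311  0.23177503 -0.31716565]
```

apply_moves:
  motion: "[[[0, 0, 0.008], [0, 0, 0], 0.0], [[0, 0, 0.014], [0, 0, 0], 0.0], [[0, 0, 0.0165], [0, 0, 0], 0.0], [[0, 0, 0.0165], [0, 0, 0], 0.0], [[0, 0, 0.0165], [0, 0, 0], 0.02], [[0, 0, 0.0165], [0, 0, 0], 0.028], [[0, 0, 0.0165], [0, 0, 0], 0.028], [[0, 0, 0.0, 0.0][0:3], [0, 0, 0], 0.028]]"

```text
apply_moves: Invalid argument: motion='[[[0, 0, 0.008], [0, 0, 0], 0.0], [[0, 0, 0.014], [0, 0, 0], 0.0], [[0, 0, 0.0165], [0, 0, 0], 0.0], [[0, 0, 0.0165], [0, 0, 0], 0.0], [[0, 0, 0.0165], [0, 0, 0], 0.02], [[0, 0, 0.0165], [0, 0, 0], 0...(286 chars total, truncated) is not valid JSON
```

apply_moves:
  motion:
    - [[0, 0, 0.008], [0, 0, 0], 0.0]
    - [[0, 0, 0.014], [0, 0, 0], 0.0]
    - [[0, 0, 0.0165], [0, 0, 0], 0.0]
    - [[0, 0, 0.0165], [0, 0, 0], 0.0]
    - [[0, 0, 0.0165], [0, 0, 0], 0.02]
    - [[0, 0, 0.0165], [0, 0, 0], 0.028]
    - [[0, 0, 0.0165], [0, 0, 0], 0.028]
    - [[0, 0, 0.0165], [0, 0, 0], 0.028]

```text
t: 7.57
tool_pos: [0.4412, 0.2325, 0.0329]
tcp_rot: [-180.0, 0.0, 92.0]
contact_force: [0.6, -0.3, 0.8]
gripper_width: 0.327
finger_force: 0.0
```

Run:
```python
from h import *
rel([.4955,-.196,.15],91.0)
```

```text
shift [-0.4301, 0.0396, -0.117] turn [-0.0004, 0.0002, 0.0166] euler [180.   0.  91.]
```

apply_moves:
  motion:
    - [[0, 0, -0.03], [0, 0, 0], 0.028]
    - [[0, 0, -0.07], [0, 0, 0], 0.035]
    - [[-0.03, 0.003, -0.1], [0, 0, 0.016], 0.04]
    - [[-0.07, 0.007, -0.117], [0, 0, 0.016], 0.04]
    - [[-0.11, 0.01, -0.117], [0, 0, 0.016], 0.04]
    - [[-0.15, 0.014, -0.117], [0, 0, 0.016], 0.04]
    - [[-0.19, 0.018, -0.117], [0, 0, 0.016], 0.04]
    - [[-0.23, 0.022, -0.117], [0, 0, 0.016], 0.04]
    - [[-0.27, 0.025, -0.117], [0, 0, 0.016], 0.04]
    - [[-0.31, 0.029, -0.117], [0, 0, 0.016], 0.04]
    - [[-0.35, 0.033, -0.117], [0, 0, 0.016], 0.04]
    - [[-0.39, 0.036, -0.117], [0, 0, 0.016], 0.04]

```text
t: 8.57
tool_pos: [0.4905, -0.1581, 0.1501]
tcp_rot: [180.0, -0.0, 91.0]
contact_force: [1.5, 0.3, 0.7]
gripper_width: 0.468
finger_force: 0.0
```

apply_moves:
  motion:
    - [[-0.04, 0.004, 0], [0, 0, 0], 0.04]
    - [[-0.06, 0.004, 0], [0, 0, 0], 0.04]
    - [[-0.06, 0.004, 0], [0, 0, 0], 0.04]
    - [[-0.06, 0.004, 0], [0, 0, 0], 0.04]

```text
t: 8.9
tool_pos: [0.4954, -0.2168, 0.1497]
tcp_rot: [-180.0, -0.0, 90.9]
contact_force: [0.4, 0.1, -0.4]
gripper_width: 0.471
finger_force: 0.0
```

Run:
```python
from h import *
s=env.state();print(s['tool_pos'],s['tcp_rot'])
line('wrist','marker',.008,'w3.png')
for n in('marker',): print(n,[(np.round(x['position'],4).tolist(),round(x['p'],2)) for x in env.spot_point('wrist',n)[:2]])
im=snap('top','top1.png')
line('top','spatula',.012)
c=cv2.resize(im[150:280,70:200],None,fx=4,fy=4,interpolation=cv2.INTER_CUBIC); cv2.imwrite('pics/top1c.png',c[:,:,::-1])
```

```text
[ 0.49539157 -0.21675986  0.14966767] [-1.79958416e+02 -2.50347487e-02  9.09110149e+01]
marker 0.65 1754 [ 0.4952 -0.1942] [0.0114 0.1316] 1.2 px 247 260 81 228
 yaw from +y 1.52 centroid 0.4948906 -0.19173291
marker [([0.4957, -0.1951, -0.0033], 0.63)]
spatula 0.48 57 [0.4448 0.1836] [0.0097 0.1889] 1.7 px 118 182 242 256
 yaw from +y 1.4 centroid 0.44260383 0.22953148
```

View pics/top1c.png

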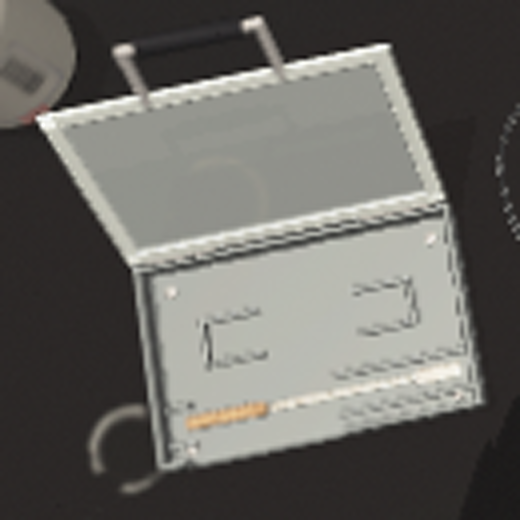

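The crop shows the spatula lying straight between the front rails, with its handle at (228,415), which is the left. Next is the marker.

apply_moves:
  motion:
    - [[0.022, 0, 0.03], [0, 0, -0.007], 0.035]
    - [[0.022, 0, 0.07], [0, 0, -0.007], 0.035]
    - [[0.022, 0, 0.105], [0, 0, -0.007], 0.035]
    - [[0.022, 0, 0.116], [0, 0, -0.007], 0.03]
    - [[0.022, 0, 0.122], [0, 0, -0.007], 0.03]
    - [[0.022, 0, 0.122], [0, 0, -0.007], 0.03]
    - [[0.022, 0, 0.122], [0, 0, -0.007], 0.0]
    - [[0.022, 0, 0.122], [0, 0, -0.007], 0.0]
    - [[0.022, 0, 0.122], [0, 0, -0.007], 0.0]
    - [[0.022, 0, 0.122], [0, 0, -0.007], 0.0]
    - [[0.022, 0, 0.122], [0, 0, -0.007], 0.0]

```text
t: 10.12
tool_pos: [0.4964, -0.1942, 0.0296]
tcp_rot: [179.9, 0.0, 91.4]
contact_force: [0.2, 1.5, 8.8]
gripper_width: 0.127
finger_force: 41.0
```

Run:
```python
from h import *
rel([.5004,.1835,.12],91.9)
```

```text
shift [0.3775, 0.0137, -0.0907] turn [0.0024, 0.0008, -0.0082] euler [180.    0.   91.9]
```

apply_moves:
  motion:
    - [[0, 0, -0.03], [0, 0, 0], 0.0]
    - [[0.01, 0.0, -0.065], [0, 0, 0], 0.0]
    - [[0.045, 0.002, -0.085], [0, 0, 0], 0.0]
    - [[0.085, 0.003, -0.091], [0, 0, -0.008], 0.0]
    - [[0.125, 0.005, -0.091], [0, 0, -0.008], 0.0]
    - [[0.165, 0.007, -0.091], [0, 0, -0.008], 0.0]
    - [[0.205, 0.009, -0.091], [0, 0, -0.008], 0.0]
    - [[0.245, 0.01, -0.091], [0, 0, -0.008], 0.0]
    - [[0.285, 0.012, -0.091], [0, 0, -0.008], 0.0]
    - [[0.325, 0.013, -0.091], [0, 0, -0.008], 0.0]
    - [[0.36, 0.0137, -0.091], [0, 0, -0.008], 0.0]
    - [[0.3775, 0.0137, -0.091], [0, 0, -0.008], 0.0]

```text
t: 11.12
tool_pos: [0.4996, 0.1876, 0.1201]
tcp_rot: [179.9, -0.1, 92.0]
contact_force: [0.4, 0.0, -0.4]
gripper_width: 0.127
finger_force: 40.0
```

apply_moves:
  motion:
    - [[0, 0, 0.02], [0, 0, 0], 0.0]
    - [[0, 0, 0.045], [0, 0, 0], 0.0]
    - [[0, 0, 0.06], [0, 0, 0], 0.0]
    - [[0, 0, 0.06], [0, 0, 0], 0.0]
    - [[0, 0, 0.06], [0, 0, 0], 0.0]

```text
t: 11.53
tool_pos: [0.4995, 0.1837, 0.0596]
tcp_rot: [-180.0, 0.0, 91.9]
contact_force: [-0.5, -0.6, 0.9]
gripper_width: 0.126
finger_force: 40.0
```

Run:
```python
from h import *
rel([.5004,.1835,.0365],91.9)
s=env.state();print(s['tool_pos'],s['contact_force'],s['gripper_width'])
line('wrist','marker',.06-.02); line('top','marker',.05)
```

```text
shift [-0.0002, 0.0009, 0.0231] turn [-0.0005, 0.0002, -0.0002] euler [180.    0.   91.9]
[0.49947884 0.1837146  0.05960339] [-0.4854785  -0.61148163  0.9292275 ] 0.12600427250210852
marker 0.81 4551 [0.4994 0.1926] [0.012 0.112] 2.1 px 242 265 110 320
 yaw from +y 1.87 centroid 0.49971247 0.19697592
marker 0.57 86 [0.5004 0.1462] [0.0141 0.0524] 1.7 px 148 166 222 228
 yaw from +y -0.26 centroid 0.5003958 0.1457705
```

apply_moves:
  motion:
    - [[0, 0.001, 0.012], [0, 0, 0], 0.0]
    - [[0, 0.001, 0.02], [0, 0, 0], 0.0]
    - [[0, 0.001, 0.0235], [0, 0, 0], 0.0]
    - [[0, 0.001, 0.0235], [0, 0, 0], 0.0]
    - [[0, 0.001, 0.0235], [0, 0, 0], 0.022]
    - [[0, 0.001, 0.0235], [0, 0, 0], 0.028]
    - [[0, 0.001, 0.0235], [0, 0, 0], 0.028]
    - [[0, 0.001, 0.0235], [0, 0, 0], 0.028]
    - [[0, 0.001, -0.01], [0, 0, 0], 0.028]
    - [[0, 0.001, -0.05], [0, 0, 0], 0.028]
    - [[-0.01, 0.001, -0.09], [0, 0, 0], 0.04]
    - [[-0.01, 0.001, -0.13], [0, 0, 0], 0.05]

```text
t: 12.73
tool_pos: [0.5004, 0.1728, 0.191]
tcp_rot: [-180.0, 0.0, 91.9]
contact_force: [1.5, 1.0, -0.3]
gripper_width: 0.582
finger_force: 0.0
```

Run:
```python
from h import *
s=env.state();print(s['tool_pos'])
line('wrist','marker',.017,'w4.png'); line('wrist','spatula',.012)
a=120
M=R.from_euler('z',1.9,degrees=True).as_matrix(); o=np.array([.4884,.1830,0])
for a in (120,45): print(a, o+M@[.0765-.19*np.cos(np.radians(a)),0,.031+.19*np.sin(np.radians(a))])
for c in ('top','scene','wrist'):
    env.camera(c);print(c,[(np.round(x['position'],4).tolist(),round(x['p'],2)) for n in ('sleeve','sleeve_middle') for x in env.spot_point(c,n)[:2]])
```

```text
[0.50038715 0.17282393 0.19103787]
marker 0.95 1470 [0.5049 0.1838] [0.014  0.1339] 2.2 px 248 261 97 225
 yaw from +y 2.33 centroid 0.5047394 0.18408959
spatula 0.69 1111 [0.4416 0.2002] [0.012  0.1643] 1.9 px 183 199 59 223
 yaw from +y 2.21 centroid 0.44095424 0.22457668
120 [0.65980571 0.18868611 0.19554483]
45 [0.43058152 0.18108196 0.16535029]
top [([0.6604, 0.1941, 0.1957], 0.6), ([0.4993, 0.1816, 0.0079], 0.18), ([0.6623, 0.1943, 0.1901], 0.72), ([0.4887, 0.1864, 0.0006], 0.21)]
scene [([0.6601, 0.1908, 0.1965], 0.84), ([0.5031, 0.1797, 0.0091], 0.44), ([0.6617, 0.1932, 0.1956], 0.8)]
wrist []
```

View pics/w4.png

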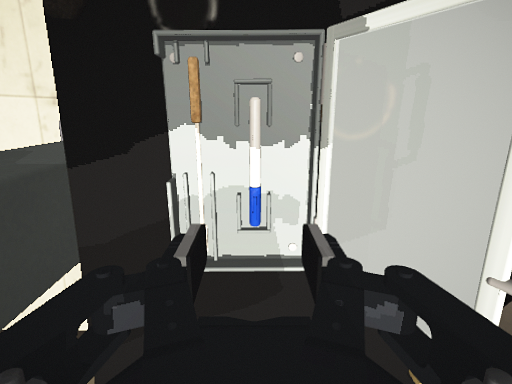

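The wrist view shows the spatula (handle at (195,90)) in the front compartment and the marker (255,160) centred between the short compartment's rails and stops. Now the sleeve.

Run:
```python
from h import *
rel([.6485,.190,.2605],91.9,10)
```

```text
shift [0.0113, 0.1481, -0.0719] turn [-0.1753, 0.0002, -0.0001] euler [170.   -0.   91.9]
```

apply_moves:
  motion:
    - [[0.0, 0, -0.04], [0, 0, 0], 0.04]
    - [[0.005, 0.02, -0.072], [-0.05, 0, 0], 0.03]
    - [[0.011, 0.055, -0.072], [-0.1, 0, 0], 0.026]
    - [[0.011, 0.095, -0.072], [-0.175, 0, 0], 0.026]
    - [[0.011, 0.135, -0.072], [-0.175, 0, 0], 0.026]
    - [[0.011, 0.148, -0.072], [-0.175, 0, 0], 0.026]
    - [[0.011, 0.148, -0.072], [-0.175, 0, 0], 0.026]
    - [[0.011, 0.148, -0.072], [-0.175, 0, 0], 0.026]

```text
t: 14.05
tool_pos: [0.6486, 0.1896, 0.2603]
tcp_rot: [170.0, 0.0, 91.9]
contact_force: [-0.9, 0.4, 0.4]
gripper_width: 0.307
finger_force: 0.0
```

Run:
```python
from h import *
s=env.state();print(s['tool_pos'],s['tcp_rot'],s['joint_pos'],s['gripper_width'])
line('wrist','sleeve',.1955,'w5.png')
print([(np.round(x['position'],4).tolist(),round(x['p'],2)) for n in ('sleeve','sleeve_middle') for x in env.spot_point('wrist',n)[:2]])
for c in('top','scene'): line(c,'sleeve',.1955)
rel([.659,.190,.2015],91.9,10)
```

```text
[0.64862784 0.18960235 0.260281  ] [1.70045192e+02 1.49331902e-02 9.18694848e+01] [ 17.44409791  25.00074306  15.46662091  70.87356932  -2.67450893
 105.34886812] 0.30660792750459215
sleeve 0.72 1276 [0.5633 0.2183] [0.0065 0.0666] 2.0 px 76 103 109 223
 yaw from +y 1.84 centroid 0.5633135 0.21950413
[([0.6631, 0.1967, 0.1954], 0.93), ([0.6569, 0.1857, 0.1932], 0.78)]
sleeve 0.73 3383 [0.5964 0.1608] [0.1508 0.2217] 3.2 px 87 180 154 214
 yaw from +y -6.6 centroid 0.5810066 0.15353377
sleeve 0.71 320 [0.6583 0.1917] [0.0231 0.0744] 6.0 px 99 128 199 228
 yaw from +y 5.16 centroid 0.65777147 0.19323647
shift [-0.0002, 0.0001, 0.0611] turn [0.0009, -0.0001, 0.0] euler [170.   -0.   91.9]
```

View pics/w5.png

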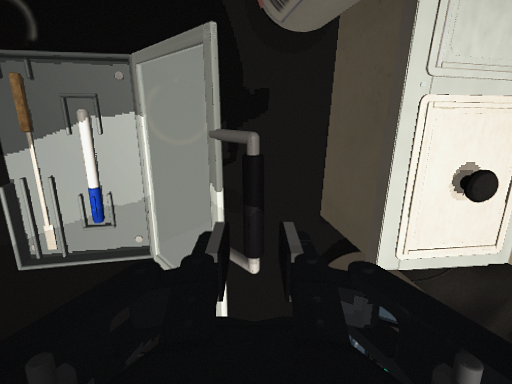

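The wrist view shows the black sleeve at columns 243–263, rows 155–260, midway between the fingers. I'll check its middle.

Run:
```python
from h import *
print(ray('wrist',[(253,207),(253,155),(253,260)],.1955))
```

```text
[[0.65937899 0.19251058 0.1955    ]
 [0.65825017 0.22717509 0.1955    ]
 [0.66064743 0.15358757 0.1955    ]]
```

Good match with the model. I'll descend along the tool axis.

apply_moves:
  motion:
    - [[0.001, 0, 0.025], [0, 0, 0], 0.026]
    - [[0.001, 0, 0.045], [0, 0, 0], 0.026]
    - [[0.001, 0, 0.061], [0, 0, 0], 0.026]
    - [[0.001, 0, 0.061], [0, 0, 0], 0.026]
    - [[0.001, 0, 0.061], [0, 0, 0], 0.026]

```text
t: 14.87
tool_pos: [0.6586, 0.191, 0.2009]
tcp_rot: [170.0, 0.0, 91.9]
contact_force: [0.6, -1.0, 1.2]
gripper_width: 0.308
finger_force: 0.0
```

apply_moves:
  motion:
    - [[0, 0, 0], [0, 0, 0], 0.018]
    - [[0, 0, 0], [0, 0, 0], 0.01]
    - [[0, 0, 0], [0, 0, 0], 0.0]
    - [[0, 0, 0], [0, 0, 0], 0.0]
    - [[0, 0, 0], [0, 0, 0], 0.0]
  force: 45

```text
t: 15.28
tool_pos: [0.6584, 0.1912, 0.2026]
tcp_rot: [170.0, -0.0, 91.9]
contact_force: [-9.9, -0.7, 5.0]
gripper_width: 0.146
finger_force: 43.9
```

Run:
```python
from h import *
s=env.state();print(s['tool_pos'],s['tcp_rot'],s['joint_pos'],s['contact_force'],s['gripper_width'])
A=R.from_euler('xyz',s['tcp_rot'],degrees=True); g=s['tool_pos']+A.apply([0,0,.006])
C=R.from_euler('z',1.9,degrees=True); H=np.array([.4884,.183,0])+C.apply([.0765,0,.031])
q=C.inv().apply(g-H); print('grasp about hinge',q,np.hypot(q[0],q[2]),np.degrees(np.arctan2(q[2],-q[0])))
a0=120
for a in range(115,40,-5):
    t=10+(120-a)*30/75
    d=C.apply([.19*(np.cos(np.radians(a0))-np.cos(np.radians(a))),0,.19*(np.sin(np.radians(a))-np.sin(np.radians(a0)))])
    B=C*R.from_euler('y',-t,degrees=True)*R.from_euler('z',90,degrees=True)*R.from_euler('x',180,degrees=True)
    A0=C*R.from_euler('y',-10,degrees=True)*R.from_euler('z',90,degrees=True)*R.from_euler('x',180,degrees=True)
    p=A0.apply([0,0,.006])+d-B.apply([0,0,.006])
    print(a,A0.inv().apply(p).round(4).tolist(),(A0.inv()*B).as_rotvec().round(3).tolist())
```

```text
[0.65840873 0.19121902 0.20255327] [ 1.69977719e+02 -2.64074512e-02  9.19118393e+01] [ 17.30603497  26.64422923   9.65036801  63.32970999  -2.62279674
 105.17446851] [-9.88634527 -0.71962687  5.00533819] 0.14639878878294244
grasp about hinge [0.09473195 0.00258077 0.16564483] 0.1908202085538687 119.76515517669013
115 [-0.0, -0.0134, -0.0101] [-0.035, 0.0, 0.0]
110 [-0.0, -0.0275, -0.019] [-0.07, 0.0, 0.0]
105 [-0.0, -0.0425, -0.0266] [-0.105, 0.0, -0.0]
100 [-0.0, -0.058, -0.0329] [-0.14, 0.0, -0.0]
95 [-0.0, -0.074, -0.0379] [-0.175, 0.0, -0.0]
90 [-0.0, -0.0904, -0.0414] [-0.209, 0.0, -0.0]
85 [-0.0, -0.107, -0.0436] [-0.244, 0.0, 0.0]
80 [-0.0, -0.1238, -0.0442] [-0.279, 0.0, -0.0]
75 [-0.0, -0.1405, -0.0434] [-0.314, 0.0, 0.0]
70 [-0.0, -0.1572, -0.0412] [-0.349, 0.0, -0.0]
65 [-0.0, -0.1736, -0.0375] [-0.384, 0.0, -0.0]
60 [-0.0, -0.1896, -0.0325] [-0.419, 0.0, -0.0]
55 [-0.0, -0.2051, -0.026] [-0.454, 0.0, -0.0]
50 [-0.0, -0.2199, -0.0183] [-0.489, 0.0, -0.0]
45 [-0.0, -0.2341, -0.0093] [-0.524, 0.0, -0.0]
```

apply_moves:
  motion:
    - [[0, -0.0066, -0.0053], [-0.017, 0, 0], 0]
    - [[0, -0.0134, -0.0101], [-0.035, 0, 0], 0]
    - [[0, -0.0204, -0.0148], [-0.052, 0, 0], 0]
    - [[0, -0.0275, -0.019], [-0.07, 0, 0], 0]
    - [[0, -0.035, -0.0229], [-0.087, 0, 0], 0]
    - [[0, -0.0425, -0.0266], [-0.105, 0, 0], 0]
    - [[0, -0.0502, -0.0299], [-0.122, 0, 0], 0]
    - [[0, -0.058, -0.0329], [-0.14, 0, 0], 0]
    - [[0, -0.066, -0.0356], [-0.157, 0, 0], 0]
    - [[0, -0.074, -0.0379], [-0.175, 0, 0], 0]
    - [[0, -0.074, -0.0379], [-0.175, 0, 0], 0]
    - [[0, -0.074, -0.0379], [-0.175, 0, 0], 0]
  force: 60

```text
t: 16.28
tool_pos: [0.58, 0.1883, 0.2273]
tcp_rot: [159.8, 0.0, 91.9]
contact_force: [1.1, -5.7, 4.0]
gripper_width: 0.14
finger_force: 59.3
```

```bash
cat >> h.py <<'E'
def arc(t0,angles,t1=40,aend=45):
    s=env.state();print(np.round(s['tool_pos'],4),s['tcp_rot'].round(2) if hasattr(s['tcp_rot'],'round') else s['tcp_rot'],'F',np.round(s['contact_force'],1),np.round(s['torque'],2),s['gripper_width'],s['finger_force'])
    A=R.from_euler('xyz',s['tcp_rot'],degrees=True); g=s['tool_pos']+A.apply([0,0,.006])
    C=R.from_euler('z',1.9,degrees=True); H=np.array([.4884,.183,0])+C.apply([.0765,0,.031])
    q=C.inv().apply(g-H); a0=np.degrees(np.arctan2(q[2],-q[0])); print('r',np.hypot(q[0],q[2]),'angle',a0)
    for a in angles:
        t=t0+(a0-a)*(t1-t0)/(a0-aend)
        B=C*R.from_euler('y',-t,degrees=True)*R.from_euler('z',90,degrees=True)*R.from_euler('x',180,degrees=True)
        e=H+C.apply([-.19*np.cos(np.radians(a)),q[1],.19*np.sin(np.radians(a))])
        print(a,A.inv().apply(e-B.apply([0,0,.006])-s['tool_pos']).round(4).tolist(),(A.inv()*B).as_rotvec().round(3).tolist())
E
python3 - <<'E'
from h import *
arc(20,np.arange(92.5,44,-2.5))
E
```

```text
[0.58   0.1883 0.2273] [159.82   0.    91.88] F [ 1.1 -5.7  4. ] [-1.01 -0.11 -0.36] 0.14045537738069105 59.30880010128021
r 0.19145850149055801 angle 95.1730484721417
92.5 [-0.0, -0.0088, -0.0023] [-0.015, 0.0, -0.0]
90.0 [-0.0, -0.0166, -0.0053] [-0.033, 0.0, -0.0]
87.5 [-0.0, -0.0246, -0.008] [-0.05, 0.0, -0.0]
85.0 [-0.0, -0.0326, -0.0103] [-0.068, 0.0, -0.0]
82.5 [-0.0, -0.0408, -0.0123] [-0.085, 0.0, -0.0]
80.0 [-0.0, -0.049, -0.014] [-0.102, 0.0, -0.0]
77.5 [-0.0, -0.0573, -0.0152] [-0.12, 0.0, -0.0]
75.0 [-0.0, -0.0656, -0.0162] [-0.137, 0.0, -0.0]
72.5 [-0.0, -0.074, -0.0167] [-0.155, 0.0, -0.0]
70.0 [-0.0, -0.0824, -0.0169] [-0.172, 0.0, -0.0]
67.5 [-0.0, -0.0908, -0.0167] [-0.189, 0.0, -0.0]
65.0 [-0.0, -0.0992, -0.0162] [-0.207, 0.0, -0.0]
62.5 [-0.0, -0.1075, -0.0153] [-0.224, 0.0, -0.0]
60.0 [-0.0, -0.1158, -0.014] [-0.241, 0.0, -0.0]
57.5 [-0.0001, -0.1241, -0.0124] [-0.259, 0.0, -0.0]
55.0 [-0.0001, -0.1322, -0.0104] [-0.276, 0.0, -0.0]
52.5 [-0.0001, -0.1403, -0.0081] [-0.294, 0.0, -0.0]
50.0 [-0.0001, -0.1482, -0.0054] [-0.311, 0.0, -0.0]
47.5 [-0.0001, -0.1561, -0.0024] [-0.328, 0.0, -0.0]
45.0 [-0.0001, -0.1638, 0.0009] [-0.346, 0.0, -0.0]
```

apply_moves:
  motion:
    - [[0, -0.0088, -0.0028], [-0.015, 0, 0], 0]
    - [[0, -0.0166, -0.0056], [-0.033, 0, 0], 0]
    - [[0, -0.0246, -0.0082], [-0.05, 0, 0], 0]
    - [[0, -0.0326, -0.0105], [-0.068, 0, 0], 0]
    - [[0, -0.0408, -0.0125], [-0.085, 0, 0], 0]
    - [[0, -0.049, -0.0142], [-0.102, 0, 0], 0]
    - [[0, -0.0573, -0.0154], [-0.12, 0, 0], 0]
    - [[0, -0.0656, -0.0164], [-0.137, 0, 0], 0]
    - [[0, -0.074, -0.0169], [-0.155, 0, 0], 0]
    - [[0, -0.0824, -0.0171], [-0.172, 0, 0], 0]
    - [[0, -0.0824, -0.0171], [-0.172, 0, 0], 0]
    - [[0, -0.0824, -0.0171], [-0.172, 0, 0], 0]

```text
t: 17.28
tool_pos: [0.4984, 0.1853, 0.2171]
tcp_rot: [149.7, 0.0, 91.8]
contact_force: [-8.2, -16.5, 28.1]
gripper_width: 0.143
finger_force: 62.2
```

Run:
```python
from h import *
arc(30,np.arange(67.5,44,-2.5))
env.camera('scene');print([(np.round(x['position'],4).tolist(),round(x['p'],2)) for x in env.spot_point('scene','sleeve_middle')[:2]])
```

```text
[0.4984 0.1853 0.2171] [1.4972e+02 2.0000e-02 9.1770e+01] F [ -8.2 -16.5  28.1] [-2.57 -0.68 -1.43] 0.1429389188463688 62.1531879901886
r 0.19170734067165587 angle 70.69987139363506
67.5 [-0.0, -0.0109, -0.0001] [-0.017, 0.001, -0.002]
65.0 [-0.0, -0.0192, -0.001] [-0.034, 0.001, -0.002]
62.5 [-0.0001, -0.0276, -0.0016] [-0.051, 0.001, -0.002]
60.0 [-0.0001, -0.036, -0.0018] [-0.068, 0.001, -0.002]
57.5 [-0.0001, -0.0444, -0.0016] [-0.085, 0.001, -0.002]
55.0 [-0.0001, -0.0528, -0.0011] [-0.102, 0.001, -0.002]
52.5 [-0.0001, -0.0611, -0.0002] [-0.119, 0.001, -0.002]
50.0 [-0.0001, -0.0694, 0.001] [-0.136, 0.001, -0.002]
47.5 [-0.0001, -0.0776, 0.0026] [-0.153, 0.001, -0.002]
45.0 [-0.0002, -0.0858, 0.0045] [-0.17, 0.002, -0.002]
[([0.4441, 0.2356, 0.0129], 0.71), ([0.5041, 0.1862, 0.2105], 0.68)]
```

apply_moves:
  motion:
    - [[-0.001, -0.001, -0.002], [0, 0, 0], 0]
    - [[-0.002, -0.002, -0.003], [0, 0, 0], 0]
    - [[-0.002, -0.002, -0.003], [0, 0, 0], 0]
    - [[-0.002, -0.002, -0.003], [0, 0, 0], 0]

```text
t: 17.72
tool_pos: [0.4938, 0.1846, 0.2158]
tcp_rot: [150.1, -0.1, 92.0]
contact_force: [-1.8, 4.9, 2.4]
gripper_width: 0.141
finger_force: 59.4
```

Run:
```python
from h import *
arc(30,np.arange(67.5,44,-2.5))
```

```text
[0.4938 0.1846 0.2158] [ 1.5007e+02 -1.1000e-01  9.1960e+01] F [-1.8  4.9  2.4] [0.81 0.52 0.49] 0.14132447954458874 59.442933797836304
r 0.19209012433669476 angle 69.25575610912722
67.5 [0.0, -0.0062, 0.0012] [-0.014, -0.002, -0.0]
65.0 [0.0, -0.0145, 0.0003] [-0.032, -0.002, -0.0]
62.5 [0.0, -0.0229, -0.0002] [-0.05, -0.002, -0.0]
60.0 [0.0, -0.0313, -0.0004] [-0.068, -0.002, -0.0]
57.5 [0.0, -0.0397, -0.0002] [-0.086, -0.002, -0.0]
55.0 [0.0, -0.0481, 0.0004] [-0.104, -0.002, -0.0]
52.5 [0.0, -0.0564, 0.0013] [-0.122, -0.002, -0.0]
50.0 [0.0, -0.0647, 0.0026] [-0.14, -0.002, -0.0]
47.5 [0.0, -0.073, 0.0043] [-0.158, -0.002, -0.0]
45.0 [-0.0, -0.0811, 0.0063] [-0.176, -0.002, -0.0]
```

apply_moves:
  motion:
    - [[0, -0.0062, -0.001], [-0.014, 0, 0], 0]
    - [[0, -0.0145, -0.0018], [-0.032, 0, 0], 0]
    - [[0, -0.0229, -0.0023], [-0.05, 0, 0], 0]
    - [[0, -0.0313, -0.0025], [-0.068, 0, 0], 0]
    - [[-0.0005, -0.0397, -0.0023], [-0.086, 0, 0], 0]
    - [[-0.0005, -0.0481, -0.0018], [-0.104, 0, 0], 0]
    - [[-0.001, -0.0564, -0.001], [-0.122, 0, 0], 0]
    - [[-0.001, -0.0647, 0.0004], [-0.14, 0, 0], 0]
    - [[-0.001, -0.0647, 0.0004], [-0.14, 0, 0], 0]
    - [[-0.001, -0.0647, 0.0004], [-0.14, 0, 0], 0]

```text
t: 18.55
tool_pos: [0.4374, 0.1824, 0.183]
tcp_rot: [142.1, -0.1, 92.1]
contact_force: [-2.6, 8.3, 3.5]
gripper_width: 0.14
finger_force: 60.2
```

Run:
```python
from h import *
arc(38,[47.5,45])
env.camera('scene');print([(np.round(x['position'],4).tolist(),round(x['p'],2)) for n in('sleeve_middle','sleeve') for x in env.spot_point('scene',n)[:2]])
```

```text
[0.4374 0.1824 0.183 ] [ 1.4206e+02 -1.4000e-01  9.2050e+01] F [-2.6  8.3  3.5] [1.13 0.8  0.88] 0.13952734108507575 60.19082486629486
r 0.19239392595646757 angle 49.95529184300063
47.5 [0.0, -0.0081, 0.0029] [-0.018, -0.004, 0.001]
45 [0.0, -0.0165, 0.0037] [-0.036, -0.004, 0.001]
[([0.4429, 0.1859, 0.1781], 0.77), ([0.4457, 0.1847, 0.1744], 0.63), ([0.4433, 0.1829, 0.1793], 0.55)]
```

apply_moves:
  motion:
    - [[0.0003, -0.0041, 0.0002], [-0.009, 0, 0], 0]
    - [[0.0005, -0.0081, 0.0005], [-0.018, 0, 0], 0]
    - [[0.0007, -0.0123, 0.0008], [-0.027, 0, 0], 0]
    - [[0.001, -0.0165, 0.0013], [-0.036, 0, 0], 0]
    - [[0.001, -0.0165, 0.0013], [-0.036, 0, 0], 0]
    - [[0.001, -0.0165, 0.0013], [-0.036, 0, 0], 0]

```text
t: 19.2
tool_pos: [0.425, 0.182, 0.1715]
tcp_rot: [140.0, -0.0, 92.0]
contact_force: [-12.2, 0.2, 11.7]
gripper_width: 0.139
finger_force: 61.3
```

Run:
```python
from h import *
arc(40,[45])
im=snap('scene','s2.png')
print([(np.round(x['position'],4).tolist(),round(x['p'],2)) for n in('sleeve_middle','sleeve') for x in env.spot_point('scene',n)[:2]])
for n in ['check_weight','small_jar','bench_timer','vial','marker','spatula']:
  print(n,[np.round(x['position'],3).tolist() for x in env.spot_point('scene',n)[:1]])
s=env.state();print(s['t'],np.abs(s['joint_vel']).max())
```

```text
[0.425  0.182  0.1715] [ 1.400e+02 -5.000e-02  9.197e+01] F [-12.2   0.2  11.7] [0.16 1.01 0.13] 0.139210184567029 61.32089853286743
r 0.19229203044237542 angle 44.9888926826056
45 [0.0, 0.0002, 0.0023] [-0.0, -0.001, 0.0]
[([0.432, 0.1831, 0.1632], 0.81), ([0.4323, 0.1809, 0.1693], 0.48)]
check_weight [[0.72, -0.081, 0.002]]
small_jar []
bench_timer [[0.502, -0.442, -0.001]]
vial []
marker [[0.502, 0.181, 0.008]]
spatula [[0.446, 0.182, 0.005]]
19.65 0.0432640377181527
```

View pics/s2.png

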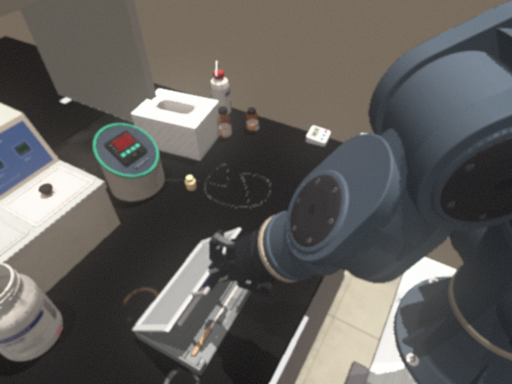

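The scene view shows the lid half open, with the gripper on its sleeve at (225,265) and both items visible in the case. I'll ease off the small radial push (1 mm) and hand in.

apply_moves:
  motion:
    - [[0, 0, -0.001], [0, 0, 0], 0]
    - [[0, 0, -0.001], [0, 0, 0], 0]
    - [[0, 0, -0.001], [0, 0, 0], 0]

```text
t: 19.9
tool_pos: [0.4246, 0.1819, 0.1717]
tcp_rot: [140.1, -0.0, 91.9]
contact_force: [10.2, 5.1, -11.7]
gripper_width: 0.142
finger_force: 60.1
```

Run:
```python
from h import *
arc(40,[])
print(env.hand_in())
```

```text
[0.4246 0.1819 0.1717] [ 1.4006e+02 -4.0000e-02  9.1950e+01] F [ 10.2   5.1 -11.7] [0.85 0.54 0.8 ] 0.14175076773048623 60.12028992176056
r 0.19275353872283302 angle 44.916334590216266
the job is handed in; nothing more can be done
None
```

The spatula lies in the front compartment with its handle to the left, the marker lies in the short compartment behind it, and the gripper is holding the lid by its sleeve at about 45° (measured 44.9°); I handed it in at about 20 s.

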